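# Fill the sample carrier and hold it level to the scanner

### The job

Stand the two loose sample jars in the two empty places of the steel carrier, so that both rows are full. Then pick the carrier up by its bar and, keeping it near level so that the loose grinding ball stays in its pocket, bring its label plate squarely in front of the scanner's window, about 10 cm away and at the window's height. Finish there, still holding the carrier steady and level in the gripper, and leave everything else on the bench where it stands.

Things in the scene. Friction and masses are not known exactly. Their poses are not given: they have to be found in the camera images.
- tray: Steel sample carrier, 184 x 244 mm (x, y), 360 g empty, about 0.75 kg full, lip 25 mm high. In it a punched plate (top 6 mm above the underside) with six places in two rows of three along y, at x = +60 and -60 mm. At the start the middle place of each row (2 and 5) is empty, three hold jars, one the ball. Origin: centre of its underside; x from the bar to the label, y along the bar.
- tray_grip (a point): Middle of the carrier's carrying bar, 90 mm above its underside: the balance point when full. The rigid flat-sided bar runs along the tray's y over x = 0, 14 mm thick (x), 20 mm tall (80 to 100 mm above the underside), on two 24 mm wide end straps at y = +117 and -117 mm.
- tray_label (a point): Middle of the white label plate with code bars (60 x 18 mm) on the outside of the tray's long +x lip, 92 mm from the bar and 14 mm above the tray's underside. Its face looks along the tray's +x.
- ball_center (a point): Centre of the loose bright steel grinding ball, 25 mm across, 64 g, which lies free in one of the tray's places; it rolls a little in there and runs out over the 3 mm rim if the tray is tipped far or jerked.
- place1 (a point): Centre of the floor of a round place (44 mm hole, 3 mm deep) in the tray, 3 mm above the tray's underside, far row, left (seen from the handle towards the label). At tray-frame x, y = 60, 66 mm. 
- place2 (a point): Centre of the floor of a round place (44 mm hole, 3 mm deep) in the tray, 3 mm above the tray's underside, far row, middle (seen from the handle towards the label). At tray-frame x, y = 60, 0 mm. 
- place3 (a point): Centre of the floor of a round place (44 mm hole, 3 mm deep) in the tray, 3 mm above the tray's underside, far row, right (seen from the handle towards the label). At tray-frame x, y = 60, -66 mm. 
- place4 (a point): Centre of the floor of a round place (44 mm hole, 3 mm deep) in the tray, 3 mm above the tray's underside, near row, left (seen from the handle towards the label). At tray-frame x, y = -60, 66 mm. 
- place5 (a point): Centre of the floor of a round place (44 mm hole, 3 mm deep) in the tray, 3 mm above the tray's underside, near row, middle (seen from the handle towards the label). At tray-frame x, y = -60, 0 mm. 
- place6 (a point): Centre of the floor of a round place (44 mm hole, 3 mm deep) in the tray, 3 mm above the tray's underside, near row, right (seen from the handle towards the label). At tray-frame x, y = -60, -66 mm. 
- jar_a: Screw-cap sample jar, round, 38 mm wide (cap; body 37 mm) and 50 mm tall, clear with white filling, the top 14 mm is the white cap. Origin: centre of its underside, z up. It starts in one of the tray's places; 65 g.
- jar_b: Screw-cap sample jar, round, 38 mm wide (cap; body 37 mm) and 50 mm tall, clear with white filling, the top 14 mm is the white cap. Origin: centre of its underside, z up. It starts in one of the tray's places; 65 g.
- jar_c: Screw-cap sample jar, round, 38 mm wide (cap; body 37 mm) and 50 mm tall, clear with white filling, the top 14 mm is the white cap. Origin: centre of its underside, z up. It starts in one of the tray's places; 65 g.
- jar_d: Screw-cap sample jar, round, 38 mm wide (cap; body 37 mm) and 50 mm tall, clear with white filling, the top 14 mm is the white cap. Origin: centre of its underside, z up. It starts standing loose on the bench beside the tray; 45 to 90 g.
- jar_e: Screw-cap sample jar, round, 38 mm wide (cap; body 37 mm) and 50 mm tall, clear with white filling, the top 14 mm is the white cap. Origin: centre of its underside, z up. It starts standing loose on the bench beside the tray; 45 to 90 g.
- read_point (a point): Where the label is to be: 100 mm straight in front of the window of the fixed hands-free scanner (grey head 66 x 78 x 96 mm on a stem and round black foot, 178 mm tall, at the back, left or right; a blue vortex mixer stands on the other side), 130 mm above the bench, level with the window's middle. Its x axis points level from here straight into the window.
- dropper: White dropper bottle, 42 mm wide, 89 mm tall with a narrow neck. Origin: centre of its underside. Not to be disturbed.
- carboy_cap: Blue flat screw cap lying on the bench, 46 mm wide, 18 mm high. Origin: centre of its underside. Not to be disturbed.
- marker: Marker pen lying on the bench, 130 mm long, 14 mm thick. Origin: under its middle; x along it. Not to be disturbed.
- tube_rack: Orange microtube rack, 75 x 190 mm, 43 mm tall with its tubes. Origin: centre of its underside. Not to be disturbed.

How it is judged:
By the outcome, as a careful person would: the job done as asked, in the order asked, and still so for the second after the job is handed in, while the arm keeps its last pose, push and grip.
It also fails if it takes over 69 s, if anything falls off the work surface, if the arm or the gripper's body presses on something with over 40 N, if the wrist force passes 120 N, or if a joint passes its speed limit or range.

### The arm

A 6-joint arm with a two-finger parallel gripper is mounted at the origin on the work surface. World frame = base frame: x ahead of the robot, y to its left, z up, the work surface at z = 0. Lengths are in m, angles in rad, forces in N, time in s.
With the tool pointing down it reaches from about 0.35 to 0.775 m from the base axis. Payload 5.5 kg.
Tool frame: the origin (TCP) lies midway between the tips of the shut fingers; the grasp point (between the pads) lies 19 mm behind it; z points along the fingers, y is the line along which they close (so a half turn about z gives the same grasp; the last joint's range is limited). The gripper opens to 85 mm and grips with 20 to 120 N. Pads are 22 mm wide; open, the fingers measure 114 mm over their backs; the gripper's body (76 mm by 85 mm) begins 54 mm behind the grasp point. The pads swing forward as they close: fully open they stand 13 mm farther back than shut.
Start: joints at [-1.358, 0.313, 0.046, 1.304, 0, 1.431], TCP at [0.199, -0.54, 0.231] pointing down, gripper open.
Joint ranges: [-2.76, 2.76], [-0.86, 1.69], [-1.03, 1.26], [-2.2, 2.34], [-1.47, 1.5], [-3.14, 3.14]. Speed limits (rad/s): [2.57, 2.57, 3.14, 3.14, 3.14, 3.14].

### API

Orientations are given as a unit quaternion [w, x, y, z].
In Python, from rig import * gives the robot as it stands. Calls block until the motion is done:
- reach(position, orientation): joint-space move of the TCP to a pose.
- move_linear(position, vel=0.15, orientation=None): straight line of the TCP; orientation=None keeps the orientation; vel is the mean speed in m/s.
- move_joints(angles): joint-space move.
- gripper_to(opening, f_grip=None): finger opening in m; f_grip is the grip in N (None keeps the last); returns when the fingers have stopped.
- sleep(seconds).
- solve_ik(position, orientation): joint angles nearest the present ones, or None.
- snapshot(name): name is "scene" or "top" or "wrist"; returns a dict with "image" (420x560x3 uint8, blue, green, red), "range_z" (420x560 float32, m along the optical axis (not along the pixel's ray), 0 where there is no reading), "mtx" (3x3 intrinsics, pixels), "dist" ([k1, k2, p1, p2, k3] as OpenCV has them; the pictures are not rectified), "rvec" (rotation vector, rad) and "tvec" (3), from world to camera coordinates, as OpenCV has them. Camera axes: x right, y down, z forward; pixel columns grow to the right and rows downward; lengths in m; the calibration is good to about 2 mm. A picture is of the moment at which its call begins.
A pose or a line that the arm cannot do raises MotionError and nothing moves.
- hand_in(): hands the job in; it is judged then, once.
Readings, each from a call of its own:
- current_time(): time.
- current_q(): joint angles.
- current_joint_velocities(): joint speeds.
- current_tau(): joint torques, N m.
- current_tool_pos(): TCP position.
- current_tool_rot(): TCP orientation.
- current_force(): force on the tool from outside, world axes, zero at the start.
- current_torque(): the same for the moment, N m.
- current_opening(): finger opening in m.
- current_grasp_force(): force on a finger pad.
Only numpy, scipy, OpenCV 4.12 (cv2) and the standard library are available. Lean on these libraries where they do the work, as an engineer would, in place of code of your own. Each camera call takes 0.05 s, during which the arm holds its last target. There are 200 camera calls.

## Working session

There is one attempt and no reset: what is moved stays moved. The work goes in short steps, each a Python script; the robot and the scene stay as the last script left them, time stands still between calls to the robot, and variables do not carry over. Pictures are saved under pics/ and viewed, at most 10 in all, crops included, and the job is handed in when it is done.

```bash
ls; mkdir -p pics; cat > h.py <<'E'
from rig import *
import numpy as np, cv2
def cam(s):
    R=cv2.Rodrigues(np.array(s["rvec"],float))[0]; return R,np.array(s["tvec"],float).ravel()
def pts(s,uv):
    """pixels -> world using depth"""
    uv=np.atleast_2d(uv).astype(float); R,t=cam(s)
    n=cv2.undistortPoints(uv.reshape(-1,1,2),np.array(s["mtx"]),np.array(s["dist"])).reshape(-1,2)
    z=s["range_z"][uv[:,1].round().astype(int),uv[:,0].round().astype(int)]
    return (np.c_[n*z[:,None],z]-t)@R
def plane(s,uv,h):
    uv=np.atleast_2d(uv).astype(float); R,t=cam(s)
    n=cv2.undistortPoints(uv.reshape(-1,1,2),np.array(s["mtx"]),np.array(s["dist"])).reshape(-1,2)
    d=np.c_[n,np.ones(len(n))]@R; c=-R.T@t
    return c+d*((h-c[2])/d[:,2])[:,None]
def cloud(s):
    v,u=np.mgrid[0:420,0:560]; return pts(s,np.c_[u.ravel(),v.ravel()]).reshape(420,560,3)
E
python3 - <<'E'
from h import *
import pickle
for n in("top","scene"):
    s=snapshot(n); cv2.imwrite(f"pics/{n}0.png",s["image"]); pickle.dump({k:s[k] for k in s},open(n+".pkl","wb"))
    R,t=cam(s); print(n,-R.T@t,R[2])
E
```

```text
pics
top [ 0.41701889 -0.08242378  1.26941946] [ 0.14674436 -0.01604249 -0.98904435]
scene [ 1.0179275  -0.88902397  0.7725908 ] [-0.37368458  0.70533494 -0.60238066]
```

View pics/top0.png

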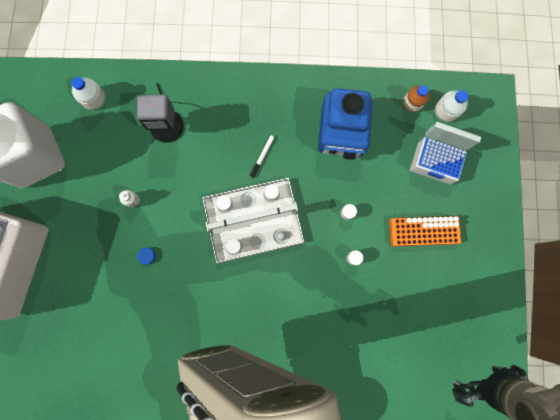

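View pics/scene0.png

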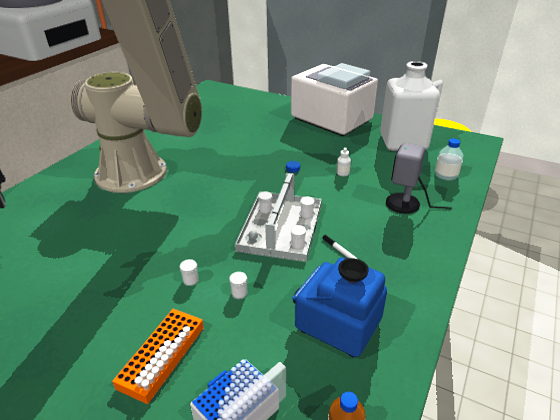

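The top view has the tray at about (253,220), with jars at (224,203), (272,192) and (233,246) and the ball at (280,236). The loose jars are at (349,212) and (355,258), the scanner at (157,110), and the mixer on the right. The scene view shows the same layout, with the scanner at (408,165).

```bash
python3 - <<'E'
from h import *
import pickle
T=pickle.load(open("top.pkl","rb"));S=pickle.load(open("scene.pkl","rb"))
for n,s,boxes in(("top",T,{"bar":(195,180,315,240),"scan":(125,80,190,145)}),("scene",S,{"bar":(225,165,330,265),"scan":(380,135,435,215)})):
    C=cloud(s)
    for k,(a,b,c,d) in boxes.items():
        P=C[b:d,a:c].reshape(-1,3); ok=(P[:,0]>.2)&(P[:,0]<1.2)
        lo,hi=(.093,.112) if k=="bar" else (.168,.19)
        Q=P[ok&(P[:,2]>lo)&(P[:,2]<hi)]
        r=cv2.minAreaRect((Q[:,:2]*1000).astype(np.float32)); print(n,k,len(Q),np.median(Q,0),r)
    # caps: z .045-.056 blobs
    m=((C[...,2]>.043)&(C[...,2]<.058)&(s["image"].min(2)>130)).astype(np.uint8)
    N,_,st,ce=cv2.connectedComponentsWithStats(m)
    for i in range(1,N):
        if st[i,4]>30:
            Q=C[_==i]; (cx,cy),r=cv2.minEnclosingCircle((Q[:,:2]*1000).astype(np.float32)); print(n,ce[i],st[i,4],Q.mean(0).round(4),cx,cy,r)
# scanner front faces from scene cloud: normal by plane fit to points z .1-.165
C=cloud(S);P=C[135:200,380:435].reshape(-1,3);P=P[(P[:,2]>.09)&(P[:,2]<.165)&(P[:,0]>.5)&(P[:,0]<1)]
print(len(P),cv2.minAreaRect((P[:,:2]*1000).astype(np.float32)))
H=(C[130:215,375:440,:2])
print(np.array2string((P[::max(1,len(P)//40)]*1000).round(),threshold=200))
a=cv2.resize(S["image"][165:270,225:335],None,fx=4.5,fy=4.5,interpolation=2)[:470]
b=cv2.resize(S["image"][125:220,370:440],None,fx=4.5,fy=4.5,interpolation=2)
o=np.zeros((max(len(a),len(b)),a.shape[1]+b.shape[1],3),np.uint8);o[:len(a),:a.shape[1]]=a;o[:len(b),a.shape[1]:]=b
cv2.imwrite("pics/crop1.png",cv2.resize(o,(min(800,o.shape[1]),int(o.shape[0]*min(800,o.shape[1])/o.shape[1]))))
E
```

```text
top bar 542 [ 0.55897819 -0.02931665  0.10012312] ((559.1134033203125, -28.295257568359375), (24.469770431518555, 237.97450256347656), 15.208111763000488)
top scan 780 [0.81446479 0.22636083 0.17762733] ((816.8096313476562, 226.97854614257812), (67.99237060546875, 76.96611022949219), 3.6809370517730713)
top [444.70149254 110.89552239] 67 [ 0.8801 -0.5579  0.051 ] 890.7451171875 -570.751953125 32.931331634521484
top [419.8 159. ] 70 [ 0.7377 -0.4832  0.0506] 749.5240478515625 -499.8733825683594 45.87635803222656
top [271.38888889 191.09876543] 162 [ 0.6338 -0.0768  0.0531] 634.6860961914062 -76.13319396972656 19.616188049316406
top [128.81707317 198.31707317] 82 [0.602  0.3052 0.0532] 605.011474609375 311.6007080078125 20.27191162109375
top [223.39130435 202.04347826] 161 [0.5999 0.0506 0.0531] 600.3843383789062 50.88972473144531 19.655231475830078
top [349.15337423 210.65644172] 163 [ 0.5877 -0.2876  0.0502] 587.4696655273438 -287.9514465332031 19.513668060302734
top [447.26829268 221.12195122] 41 [ 0.5679 -0.5584  0.0452] 568.41748046875 -558.1348876953125 17.451587677001953
top [23
[... 2559 characters left out ...]
802. 188. 155.]
 [847. 192. 165.]
 [818. 189. 156.]
 [850. 239. 138.]
 [828. 189. 156.]
 [795. 192. 142.]
 [836. 191. 153.]
 [803. 192. 141.]
 [845. 187. 155.]
 [812. 190. 141.]
 [851. 197. 148.]
 [822. 191. 141.]
 [791. 193. 128.]
 [833. 189. 141.]
 [803. 187. 131.]
 [843. 192. 139.]
 [811. 191. 128.]
 [851. 195. 137.]
 [819. 189. 128.]
 [787. 196. 112.]
 [830. 193. 126.]
 [800. 188. 117.]
 [841. 190. 127.]
 [810. 189. 116.]
 [851. 195. 125.]
 [824. 188. 118.]
 [792. 195. 102.]
 [835. 190. 116.]
 [802. 187. 105.]
 [843. 189. 116.]
 [809. 192. 102.]
 [850. 195. 112.]
 [821. 189. 103.]
 [795. 190.  92.]
 [836. 192. 103.]
 [816. 191.  95.]
 [807. 188.  90.]
 [827. 192.  91.]
 [851. 196.  92.]]
```

View pics/crop1.png

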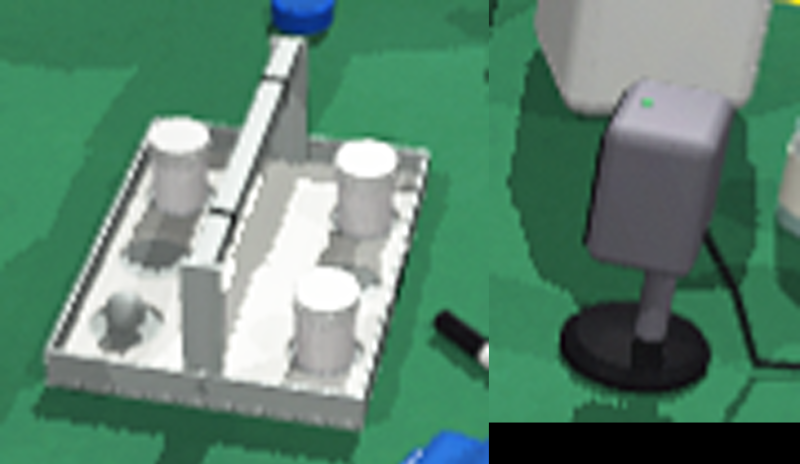

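The crop shows the bar, three jars, the ball in the near right place and a plain scanner side with an LED at the window (−x) end. The bar centre and the midpoint of the jars agree to under 1 mm, with tray yaw near 15°. I can't yet tell which lip has the label, so I'll check that with the wrist camera on the way.

```bash
cat >> h.py <<'E'
from scipy.spatial.transform import Rotation as Ro
def down(yaw):
    """tool z down, tool y at heading yaw (deg)"""
    a=np.radians(yaw); y=np.array([np.cos(a),np.sin(a),0]); z=np.array([0,0,-1.]); x=np.cross(y,z)
    q=Ro.from_matrix(np.c_[x,y,z]).as_quat(); return [q[3],q[0],q[1],q[2]]
E
python3 - <<'E'
from h import *
R0=Ro.from_quat(np.roll(current_tool_rot(),-1)).as_matrix(); print("start y axis",R0[:,1].round(3))
for n,p,ys in(("jarE",[.4634,-.3054,.2],(105,-75)),("p2",[.617,-.013,.2],(105,-75)),("p5",[.501,-.044,.2],(105,-75)),("bar",[.559,-.028,.2],(15,195)),("goal",[.592,.2125,.2],(3.7,183.7))):
    for y in ys: 
        q=solve_ik(p,down(y)); print(n,y,None if q is None else np.round(q,2))
q=down(105); 
if solve_ik([.4634,-.3054,.24],q) is None or abs(solve_ik([.4634,-.3054,.24],q)[5])>2.6: q=down(-75)
reach([.4634,-.3054,.24],q)
s=snapshot("wrist"); cv2.imwrite("pics/w1.png",s["image"])
R,t=cam(s);print(-R.T@t,R[2],current_time(),current_q().round(2) if hasattr(current_q(),'round') else current_q())
C=cloud(s); m=((C[...,2]>.04)&(C[...,2]<.06)&(s["image"].min(2)>120)).astype(np.uint8)
N,L,st,ce=cv2.connectedComponentsWithStats(m)
for i in range(1,N):
    if st[i,4]>300: print(ce[i],st[i,4],C[L==i].mean(0))
E
```

```text
start y axis [ 0.345 -0.938 -0.002]
jarE 105 [-0.73  0.29 -0.07  1.22  0.   -0.99]
jarE -75 [-0.73  0.29 -0.07  1.22  0.    2.15]
p2 105 [-0.15  0.41  0.1   1.27  0.   -0.41]
p2 -75 [-0.15  0.41  0.1   1.27  0.    2.73]
p5 105 [-0.25  0.19 -0.2   1.19  0.   -0.51]
p5 -75 [-0.25  0.19 -0.2   1.19  0.    2.63]
bar 15 [-0.19  0.29 -0.06  1.22  0.    1.12]
bar 195 [-0.19  0.29 -0.06  1.22  0.   -2.03]
goal 3.7 [0.22 0.43 0.14 1.28 0.   1.72]
goal 183.7 [ 0.22  0.43  0.14  1.28  0.   -1.42]
[ 0.39757949 -0.32342555  0.38311921] [ 0.25679867  0.0689402  -0.96400295] 2.225 [-0.73  0.27  0.01  1.31 -0.   -0.99]
[283.43820225 186.58105939] 1246 [ 0.46121317 -0.30592212  0.05017435]
[ 54.27610209 229.27099768] 2155 [ 0.56524147 -0.51970314  0.04322699]
[269.51585014 301.38712776] 1041 [ 0.58389181 -0.288342    0.04967772]
```

View pics/w1.png

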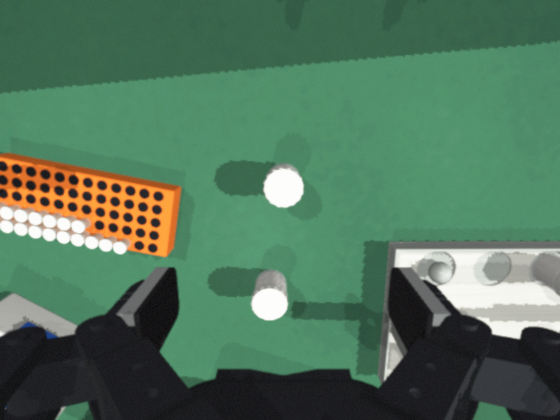

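The wrist view shows the loose jars at (283,187) and (269,301), with a near-left tray corner at (390,245). It agrees with the top view to 3–4 mm. Picks and places will both use the top-camera frame, so any offset cancels.

```bash
python3 - <<'E'
from h import *
q=down(105); V=.3
c=np.array([.559,-.0283]);u=np.array([np.cos(np.radians(15)),np.sin(np.radians(15))])
gripper_to(.08,40)
xy=np.array([.4634,-.3054]); d=c-.06*u
move_linear([*xy,.09],V,q); move_linear([*xy,.026],.12)
gripper_to(.0,40); print("open",current_opening(),current_grasp_force(),current_time())
move_linear([*xy,.16],V); move_linear([*d,.16],V)
s=snapshot("wrist");cv2.imwrite("pics/w2.png",s["image"])
C=cloud(s); m=((C[...,2]>.045)&(C[...,2]<.06)&(s["image"].min(2)>120)).astype(np.uint8)
N,L,st,ce=cv2.connectedComponentsWithStats(m)
for i in range(1,N):
    if st[i,4]>300: print(ce[i],st[i,4],C[L==i].mean(0))
print(current_force(),current_time(),d)
E
```

```text
open 0.03653891955969596 39.55188453197479 4.2583
[372.99808245 209.41275168] 2086 [0.48194976 0.0187071  0.0532318 ]
[-0.05558432 -1.02363054 -0.67556552] 5.9417 [ 0.50104445 -0.04382914]
```

View pics/w2.png

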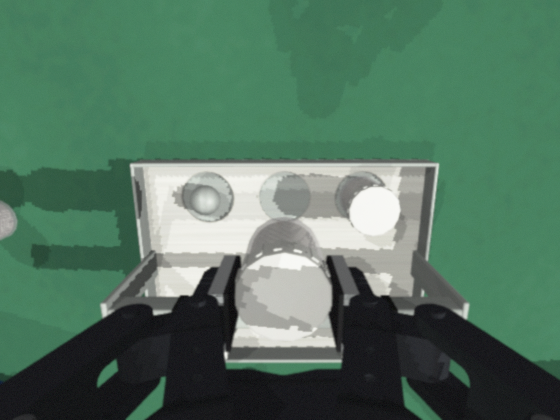

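In the wrist view the held jar is upright at (283,285) over the empty hole at (285,196), and the ball is at (205,198). The near lip edge at row 163 shows no white plate. I'll place this jar and fetch the second.

```bash
cat > place.py <<'E'
from h import *
c=np.array([.559,-.0283]);u=np.array([np.cos(np.radians(15)),np.sin(np.radians(15))])
def place(d):
    move_linear([*d,.06],.25); move_linear([*d,.0305],.06); sleep(.2)
    f=current_force(); gripper_to(.052); move_linear([*d,.06],.1); move_linear([*d,.16],.3); return f
E
python3 - <<'E'
from place import *
print(place(c-.06*u)); V=.35
xy=np.array([.5877,-.2876]); d=c+.06*u
gripper_to(.08)
move_linear([*xy,.16],V); move_linear([*xy,.09],V); move_linear([*xy,.026],.12)
gripper_to(.0,40); print("open",current_opening(),current_grasp_force(),current_time())
move_linear([*xy,.175],V); move_linear([*d,.175],V)
s=snapshot("wrist");cv2.imwrite("pics/w3.png",s["image"])
C=cloud(s); m=((C[...,2]>.045)&(C[...,2]<.06)&(s["image"].min(2)>120)).astype(np.uint8)
N,L,st,ce=cv2.connectedComponentsWithStats(m)
for i in range(1,N):
    if st[i,4]>300: print(ce[i],st[i,4],C[L==i].mean(0))
print(current_time(),d)
E
```

```text
[-0.4669096   0.16470519 -0.35633959]
open 0.0365593612547975 39.90868806838989 11.3417
[284.27701149  36.52873563] 2610 [ 0.49994792 -0.04389958  0.05337   ]
[380.03080477  37.31459376] 2597 [0.48333549 0.01959689 0.05341658]
[200.53653445 205.08559499] 1916 [ 0.63151939 -0.07549768  0.05313849]
[368.94396083 205.22415669] 1838 [0.59804304 0.05004926 0.05331021]
12.9083 [ 0.61695555 -0.01277086]
```

View pics/w3.png

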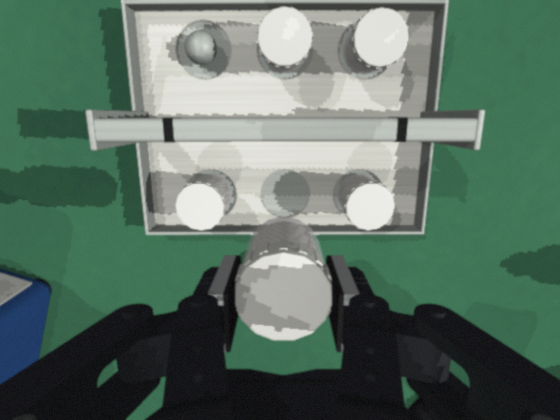

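The first jar is seated: its cap is at z 0.0534, level with its neighbours. The second is held upright over the empty hole at (285,190). I'll place it, then look at the near lip's outer face to settle which side has the label.

```bash
python3 - <<'E'
from place import *
d=c+.06*u; print(place(d)); gripper_to(.06)
p=c-.14*u
move_linear([*d,.19],.3); move_linear([*p,.19],.35)
s=snapshot("wrist"); R,t=cam(s); print(-R.T@t)
cv2.imwrite("pics/w4.png",s["image"])
C=cloud(s); m=((C[...,2]>.045)&(C[...,2]<.06)&(s["image"].min(2)>120)).astype(np.uint8)
N,L,st,ce=cv2.connectedComponentsWithStats(m)
for i in range(1,N):
    if st[i,4]>200: print(ce[i],st[i,4],C[L==i].mean(0))
Q=C[(C[...,2]>.094)&(C[...,2]<.105)&(C[...,0]>.5)&(C[...,0]<.65)]
print(len(Q),cv2.minAreaRect((Q[:,:2]*1000).astype(np.float32)),current_time())
t=snapshot("top");C=cloud(t)
Q=C[150:280,190:320];Q=Q[(Q[...,2]>.045)&(Q[...,2]<.06)];print(len(Q))
E
```

```text
[ 0.08827829  0.05919835 -0.62235807]
[ 0.35806687 -0.08242187  0.3328698 ]
[284.07181943 286.39534884] 1462 [ 0.4972907 -0.0442518  0.0529946]
[345.78244275 286.88549618] 524 [0.48397115 0.00809637 0.05274845]
326 ((559.71826171875, -27.913169860839844), (19.906749725341797, 237.3256072998047), 15.119284629821777) 16.8583
487
```

View pics/w4.png

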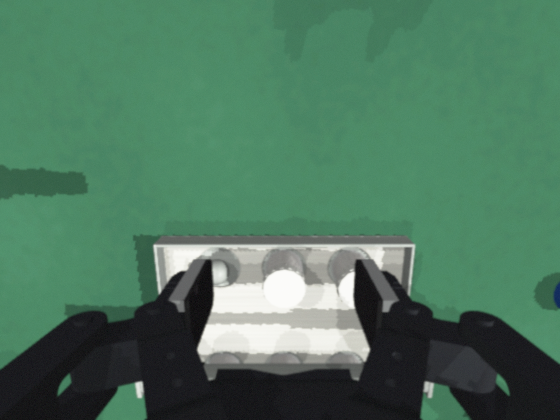

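The near lip's outer face, at row 240, is plain grey, so the label is on the far +x lip. Now I'll grip the bar, lift slowly and check the tray.

```bash
cat > air.py <<'E'
from h import *
def air(z0, yaw, ctr):
    """tray in the air, underside about z0: bar rectangle and cap heights in the tray frame from the top view"""
    s=snapshot("top"); C=cloud(s); r=np.radians(yaw); M=np.array([[np.cos(r),np.sin(r)],[-np.sin(r),np.cos(r)]])
    P=C.reshape(-1,3); T=np.c_[(P[:,:2]-ctr)@M.T,P[:,2]-z0]
    for i,(x,y) in enumerate([(60,66),(60,0),(60,-66),(-60,66),(-60,0),(-60,-66)]):
        k=(np.hypot(T[:,0]-x/1e3,T[:,1]-y/1e3)<.025)&(T[:,2]>(.012 if i==5 else .045))&(T[:,2]<.065)
        print("place",i+1,k.sum(),(T[k].mean(0)*1e3).round(1) if k.any() else None)
    k=(abs(T[:,0])<.03)&(abs(T[:,1])<.15)&(T[:,2]>.09)&(T[:,2]<.11)
    for sgn in(1,-1):
        e=T[k&(sgn*T[:,1]>.06)]
        if len(e): print("bar end",len(e),(e.mean(0)*1e3).round(1))
    return s
E
python3 - <<'E'
from air import *
c=np.array([.5594,-.0282]); q=down(15.05)
reach([*c,.19],q); air(0,15.05,c)
move_linear([*c,.11],.2); move_linear([*c,.072],.1)
gripper_to(0,100); print("open",current_opening(),current_grasp_force(),current_force(),current_time())
move_linear([*c,.082],.03); sleep(.3); print(current_force(),current_torque())
move_linear([*c,.19],.08); sleep(.3); print(current_force(),current_torque(),current_opening(),current_time())
s=air(.118,15.05,c); cv2.imwrite("pics/t5.png",s["image"])
s=snapshot("scene"); cv2.imwrite("pics/s5.png",s["image"])
E
```

```text
place 1 0 None
place 2 0 None
place 3 127 [ 57.3 -69.1  52.9]
place 4 0 None
place 5 136 [-62.8  -2.   53.4]
place 6 64 [-60.2 -65.5  24.3]
bar end 142 [ -0.5 -90.6 100. ]
open 0.012399675370862959 98.54621887207031 [-2.28799554  0.19930282  4.92411241] 20.05
[ 0.28467668  0.35937261 -8.13037245] [ 0.03838831 -0.01616353 -0.08743661]
[-0.32968335 -0.14708681 -7.91745851] [ 0.03868795 -0.00089912  0.03015689] 0.011965948707871935 22.6333
place 1 0 None
place 2 0 None
place 3 109 [ 56.5 -71.7  52. ]
place 4 0 None
place 5 121 [-65.2  -4.   52.1]
place 6 79 [-60.3 -65.3  23.1]
bar end 170 [ -0.2 -90.5  98.7]
```

```bash
python3 - <<'E'
from air import *
g=np.array([.5929,.2119]); q=down(3.75)
move_linear([*g,.189],.09,q); sleep(1.0)
print(current_tool_pos(),current_force(),current_torque(),current_time())
print(Ro.from_quat(np.roll(current_tool_rot(),-1)).as_matrix().round(4))
s=air(.117,3.75,g); cv2.imwrite("pics/t6.png",s["image"])
z=snapshot("scene")
a=cv2.resize(s["image"][60:280,80:400],(480,330)); b=cv2.resize(z["image"][100:320,180:450],(800-480,261))
o=np.zeros((330,800,3),np.uint8);o[:,:480]=a;o[:261,480:]=b
z2=cv2.resize(z["image"][100:260,230:450],(800-430,269))
cv2.imwrite("pics/c6.png",np.vstack([o,np.hstack([z2,np.zeros((269,430,3),np.uint8)])]))
for n,v in(("top",s),("scene",z)):   # label-side lip from cloud + scanner head again
    C=cloud(v).reshape(-1,3); H=C[(C[:,2]>.168)&(C[:,2]<.19)&(abs(C[:,0]-.817)<.08)&(abs(C[:,1]-.227)<.08)]
    print(n,len(H),cv2.minAreaRect((H[:,:2]*1000).astype(np.float32)))
    L=C[(C[:,2]>.12)&(C[:,2]<.147)&(abs(C[:,0]-.685)<.03)&(abs(C[:,1]-.218)<.12)]
    if len(L):
        k=np.polyfit(L[:,1],L[:,0],1) if len(L)>20 else None; print("lip",len(L),np.percentile(L,[2,50,98],axis=0).round(4).tolist(),k)
E
```

```text
[0.5928959  0.21190816 0.18895585] [ 0.12910447  0.29878074 -7.88607299] [0.0084396  0.00021205 0.00182618] 26.575
[[-0.0654  0.9979 -0.    ]
 [ 0.9979  0.0654 -0.    ]
 [-0.     -0.     -1.    ]]
place 1 0 None
place 2 152 [60.6 -5.8 52.4]
place 3 197 [ 60.3 -65.8  52.3]
place 4 211 [-60.   65.6  52.1]
place 5 199 [-60.6  -1.   52.5]
place 6 82 [-60.1 -66.1  22.9]
bar end 25 [-4.3 79.4 98.1]
bar end 181 [  0.1 -91.5  99. ]
top 781 ((816.6615600585938, 227.46531677246094), (67.50677490234375, 77.70536804199219), 2.8880062103271484)
lip 450 [[0.6567, 0.1015, 0.1202], [0.6814, 0.1429, 0.1246], [0.6912, 0.2333, 0.1431]] [0.01998851 0.67443569]
scene 390 ((818.2280883789062, 225.3053741455078), (65.96045684814453, 78.6859359741211), 3.8914475440979004)
lip 448 [[0.6566, 0.1048, 0.1208], [0.6728, 0.2056, 0.1313], [0.6933, 0.3352, 0.1462]] [-0.044291    0.68370029]
```

View pics/c6.png

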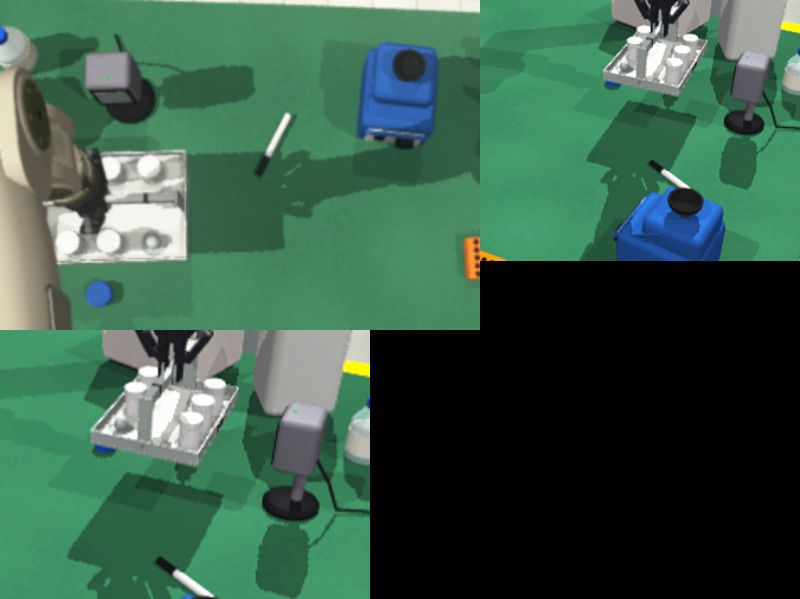

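The picture shows the carrier level in the gripper, with five jars and the ball at (151,241), in place. The label edge faces the dark scanner window at (118,98). The cap heights agree to 0.4 mm and put the label at about z 0.130, so I'm handing in.

```bash
python3 -c "
from rig import *
print(current_joint_velocities(),current_time()); print(hand_in())"
```

```text
[-6.92145543e-05 -2.06673077e-03  2.83023219e-04  1.56824348e-04
  6.19977218e-04 -3.74752240e-03] 26.675
the job is handed in; nothing more can be done
None
```

I handed the job in at about 27 s: both loose jars are in the carrier and the ball is still in its pocket; the carrier is held level with its label about 10 cm in front of the scanner window, at about 130 mm height.

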